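Push a test panel home in the polishing jig

ROBOT

A 6-joint arm with a two-finger parallel gripper is mounted at the origin on the work surface. World frame = base frame: x ahead of the robot, y to its left, z up, the work surface at z = 0. Lengths are in m, angles in rad, forces in N, time in s.
With the tool pointing down it reaches from about 0.375 to 0.9 m from the base axis. Payload 3.1 kg.
Tool frame: the origin (TCP) lies at the very end of the fingers, on their centre line; the grasp point (between the pads) lies 19 mm behind it (manip.hold_point_z is the distance from the TCP to the grasp point, in m); y points along the fingers, z is the direction in which the jaws open and shut, and the axes are right-handed (so a half turn about y gives the same grasp; the last joint's range is limited). The gripper opens to 85 mm and grips with 20 to 120 N. Pads are 22 mm wide; open, the fingers measure 114 mm over their backs; the gripper's body (76 mm by 85 mm) begins 54 mm behind the grasp point. The pads swing forward as they close: fully open they stand 13 mm farther back than shut.
Start: joints at [-1.5, 0.527, 1.433, -0, 1.181, -0.178], TCP at [0.155, -0.606, 0.231] pointing down, gripper open.
Joint ranges: [-3.08, 3.08], [-0.75, 2.2], [0.22, 2.44], [-1.43, 4.57], [0, 2.65], [-2.85, 2.85]. Speed limits (rad/s): [2.79, 2.79, 3.14, 3.14, 3.14, 3.14].

INTERFACE

Orientations are given as a unit quaternion [x, y, z, w].
In Python, from station import manip, eyes, workorder gives the robot as it stands. The module is installed in compiled form; this text tells all that it offers.
- The arm moves only by the shell command python3 -m jog 'ROWS' [OPENING] [FORCE]. ROWS is JSON, a list of rows, each a list of 2 entries, a list of its own where there are three numbers: the shift along the tool's x, y, z in cm, then the turn about the tool's y in rad. A call has 1 to 20 rows; each row is the pose to reach, as a shift and turn from the pose commanded when the call began, along the tool's axes at that moment; what a row does not reach only later rows make up. A row lasts 1/12 s, in which the tool goes at most 41.7 mm and 7.16 degrees, less where a joint would pass 70% of its speed; a pose out of reach is approached as far as the arm can. A call with a gripper value outside its range is refused whole. OPENING is the finger opening in cm, from 0 to 8.54, set as the call begins (- or left out, the last holds). The fingers move at their own pace and stop on an object; FORCE is the grip in N (left out, the last holds). Time passes only in rows, so rows that repeat a pose let the fingers close. It gives the time, the measured TCP pose, the force and the opening at its end, in the units of the state.
- manip.sense(): the state, without advancing time (a new reading comes with each control period).
- eyes.snapshot(name): name is "side" or "top" or "wrist"; returns a dict with "frame" (480x640x3 uint8, red, green, blue), "vfov" (degrees; the focal length in pixels is half the picture's height over the tangent of half this angle, whatever the lens; pixels are square), "cx", "cy" (the principal point, pixels), "rvec" (rotation vector, rad) and "tvec" (3), from world to camera coordinates, as OpenCV has them. Camera axes: x right, y down, z forward; pixel columns grow to the right and rows downward; lengths in m; the calibration is good to about 2 mm. The wrist camera is an equidistant fisheye: a pixel r from the principal point sees the ray r / f radians off the axis. A picture is of the moment at which its call begins. There is no depth.
- workorder.sign_off(): hands the job in, once; it reports no verdict.
The state is a dict: "t": time; "q": joint angles; "qd": joint speeds; "tau": joint torques, N m; "tcp_pos": TCP position; "tool_rot": TCP orientation; "force": force on the tool from outside, world axes, zero at the start; "ft_torque": the same for the moment, N m; "finger_gap": opening from 0.0 (shut) to 1.0 (fully open).
Only numpy, scipy, OpenCV 4.12 (cv2) and the standard library are available. Lean on these libraries where they do the work, as an engineer would, in place of code of your own. Each camera call takes 0.05 s, during which the arm holds its last target. There are 200 camera calls.

TASK

Push the large black test panel along the table into the corner of the L-shaped stop, so that its long edge sits flush on the long fence and its short edge flush on the short fence, and push the swing arm fully shut across its near edge to keep it there. The panel stays flat on the table, never lifted or tipped. Leave everything else on the table where it is.

Things in the scene. Friction and masses are not known exactly. Their poses are not given: they have to be found in the camera images.
- panel: The large black lacquered test panel edged with green tape, lying flat on the table: a rigid board 100 (its x) x 140 (its y) x 20 high, 0.19 to 0.35 kg, slides with ordinary friction. Origin at the centre of its underside; z up. It is the same after a half turn.
- jig: Aluminium L-shaped stop fixed to the table, two fences 24 thick, 26 high. Origin at the inner corner of the L at table height, z up. Long fence: inner face in the plane x = 0, from the corner to y = -240. Short fence: inner face in the plane y = 0, from the corner to x = -88. The panel goes on the -x, -y side of the corner.
- home (a point): Where the panel's origin lies when it is home, flush on both fences: (-50, -70, 0) in the jig's frame, the panel's axes parallel to the jig's (either way round), so that its 140 edge lies on the long fence and its 100 edge on the short one.
- swing_arm (a joint): Angle (rad) of the jig's steel swing arm: a level bar 110 long from a vertical pivot, 14 wide, at heights 5 to 23. 0 = shut, on its end stop: it points along the jig's -y, 1.5 mm off the near edge of a panel that is home. It grows as it opens (1.57: along the jig's -x; 2.0 at most). It stays where left, friction 0.06 N m. A panel not home blocks it.
- pivot (a point): Pivot of the swing arm, on its axis at half the bar's height: fixed at (-108.5, 12, 14) in the jig's frame, just past the free end of the short fence. The boss round it has radius 12, top at height 25.
- bar_end (a point): Middle of the free end face of the swing arm, 110 from the pivot, 14 above the table.
- tape_roll: Bystander, loose: roll of green masking tape lying flat, outer diameter 96, height 25 (mm). Origin at the centre of its underside.
- polish_bottle: Bystander, loose: white polish bottle standing, diameter 56, height 170 (mm). Origin at the centre of its underside.
- wax_jar: Bystander, loose: low grey jar standing, diameter 64, height 55 (mm). Origin at the centre of its underside.
- foam_pad: Bystander, loose: round cream foam polishing pad lying flat, diameter 90, height 32 (mm). Origin at the centre of its underside.
- small_panel: Bystander, loose: second, smaller black test panel lying flat, 70 x 90 x 20 (mm). Origin at the centre of its underside.
- screwdriver: Bystander, loose: screwdriver lying flat, about 200 long, under 35 high (mm). Origin at the centre of its underside (near its middle).
- spray_can: Bystander, loose: spray can standing, diameter 60, height 160 (mm). Origin at the centre of its underside.

How it is judged:
At the end, for the whole second after the job is handed in: The panel lies flat and at rest within 3 mm of both fences and within 0.03 rad of square to them, long edge on the long fence, and the swing arm is within 0.06 rad of fully shut (x of panel in the frame of jig between -0.053 and -0.046 m and y of panel in the frame of jig between -0.073 and -0.066 m and z of panel in the frame of jig below 0.003 m and angle between the x axis of panel and the x axis of jig, either way round below 0.03 rad and value of joint swing_arm below 0.06 rad and linear speed of panel below 0.01 m/s); the robot touches nothing.
It fails at once if the panel is lifted off the table or tipped (height (world z) of panel above 0.008 m or angle between panel's own z axis and vertical above 0.1 rad).
It fails at once if another thing on the table is moved by more than 20 mm (distance of any of tape_roll, polish_bottle, wax_jar, foam_pad, small_panel, screwdriver, spray_can from where it was at the start of the episode above 0.02 m).
It also fails if it takes over 67 s, if anything falls off the work surface, if the arm or the gripper's body presses on something with over 40 N, if the wrist force passes 120 N, or if a joint passes its speed limit or range.

## Working session

There is one attempt and no reset: what is moved stays moved. The work goes in short steps, Python scripts to look and compute and a shell command to move; the robot and the scene stay as the last step left them, time stands still between calls to the robot, and variables do not carry over. Pictures are saved under pics/ and viewed, about 8 in all and at most 12, crops included, and the job is handed in when it is done.

```bash
mkdir -p pics
cat > h.py <<'E'
import numpy as np, cv2
from station import manip, eyes, workorder
from scipy.spatial.transform import Rotation as R
def snap(n,fn=None):
    s=eyes.snapshot(n)
    if fn: cv2.imwrite('pics/'+fn,s['frame'][:,:,::-1])
    return s
def ray(s,u,v,fish=False):
    f=240/np.tan(np.radians(s['vfov'])/2)
    x,y=(u-s['cx'])/f,(v-s['cy'])/f
    if fish:
        r=np.hypot(x,y); k=np.sin(r)/r if r>1e-9 else 1; d=np.array([x*k,y*k,np.cos(r)])
    else: d=np.array([x,y,1.])
    Rm=cv2.Rodrigues(np.array(s['rvec'],float))[0]
    return -Rm.T@np.array(s['tvec'],float).ravel(), Rm.T@d
def onplane(s,u,v,z,fish=False):
    o,d=ray(s,u,v,fish); return o+d*(z-o[2])/d[2]
E
python3 - <<'E'
from h import *
for n in('top','side'):
    s=snap(n,n+'0.png'); print(n,s['vfov'],s['rvec'],s['tvec'])
st=manip.sense(); print(st); print(R.from_quat(st['tool_rot']).as_matrix().round(3))
E
```

```text
top 51.598555888838106 [ 2.14888937 -2.21230589  0.093549  ] [-0.05994648  0.57317542  1.25279845]
side 46.83165726755754 [ 0.85897223 -2.34634945  1.31650539] [0.38114598 0.25389625 1.09474854]
{'t': 0.1, 'q': array([-1.49950209e+00,  5.28378079e-01,  1.43375245e+00,  1.04181903e-05,
        1.18142267e+00, -1.78471231e-01]), 'qd': array([ 0.00057296, -0.00157117, -0.00281249,  0.00052635,  0.00035339,
       -0.00012044]), 'tau': array([-5.45018192e-04, -4.43304563e+01, -1.78587019e+01, -1.67194521e-04,
        3.86395652e-03,  1.13854628e-05]), 'tcp_pos': array([ 0.15448811, -0.60494828,  0.23043539]), 'tool_rot': array([-0.08803412,  0.70229185, -0.70090789,  0.08811517]), 'force': array([ 0.04791025, -0.15148947, -0.89070706]), 'ft_torque': array([-0.01186218,  0.03541064,  0.01863841]), 'finger_gap': 1.0001117622791915}
[[-0.969 -0.     0.247]
 [-0.247  0.002 -0.969]
 [-0.    -1.    -0.002]]
```

View pics/top0.png

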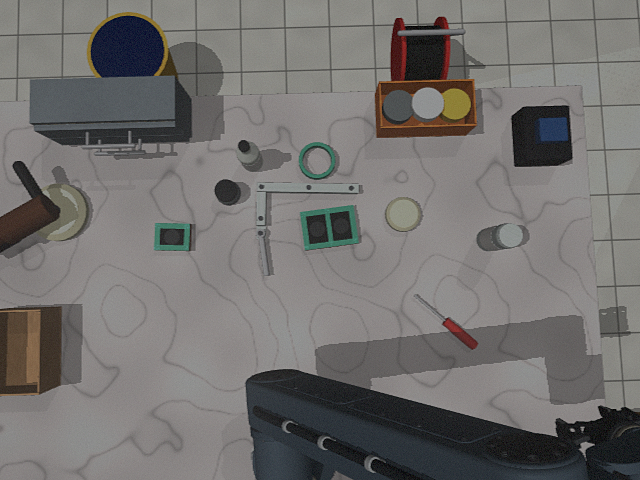

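View pics/side0.png

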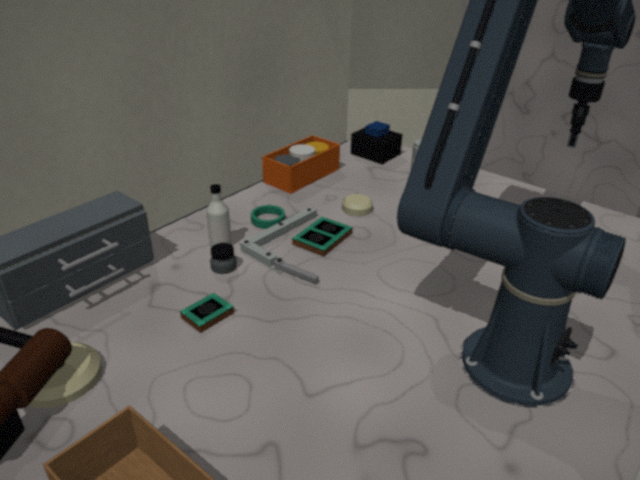

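The top view shows the jig corner near (264,191), the long fence running right along row 188, and the short fence running down to the pivot at (260,233). The arm is open, its end at (268,274), and the panel is at (330,227). The foam pad is at (403,214) and the tape roll at (318,160). Next I'll measure with masks and an enlarged crop.

Run:
```python
from h import *
s=snap('top'); im=s['frame']
c=cv2.resize(im[145:285,225:425],None,fx=4,fy=4,interpolation=cv2.INTER_CUBIC); cv2.imwrite('pics/crop1.png',c[:,:,::-1])
hsv=cv2.cvtColor(im,cv2.COLOR_RGB2HSV)
m=cv2.inRange(hsv,(65,80,40),(95,255,255))
for k in cv2.findContours(m,cv2.RETR_EXTERNAL,cv2.CHAIN_APPROX_NONE)[0]:
    if cv2.contourArea(k)>200:
        r=cv2.minAreaRect(k); b=cv2.boxPoints(r)
        print(np.round(r[0],1)); P=np.array([onplane(s,u,v,.02)[:2] for u,v in b]); print((P*1000).round(),(P.mean(0)*1000).round(1))
```

```text
[171.7 236.4]
[[541. 344.]
 [610. 341.]
 [603. 251.]
 [534. 255.]] [572.1 298. ]
[328.8 227.1]
[[ 626.  -33.]
 [ 641. -171.]
 [ 543. -181.]
 [ 528.  -43.]] [ 584.5 -107.1]
[316.5 160. ]
[[ 810.  -36.]
 [ 808. -128.]
 [ 712. -125.]
 [ 715.  -34.]] [761.2 -80.5]
```

View pics/crop1.png

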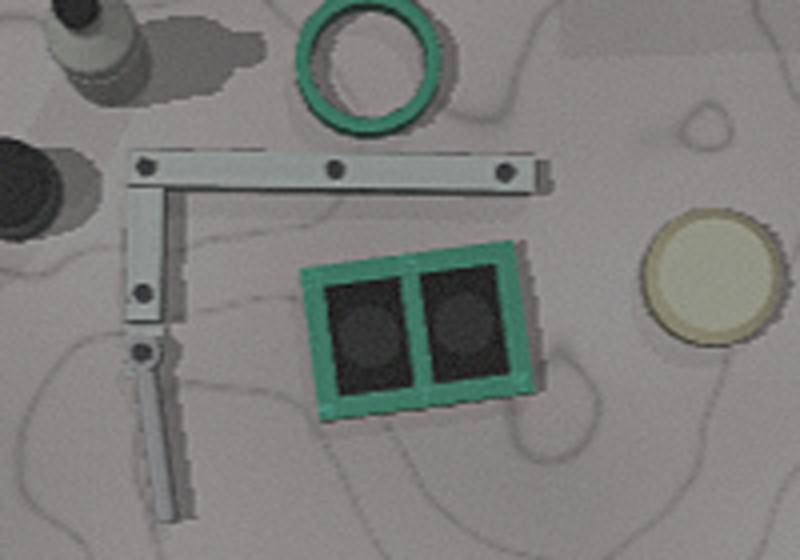

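The crop shows the inner corner at crop (166,188), the long fence end at (533,192) and the short fence end at (162,321). The pivot is at (142,352) and the bar end at (167,522).

Run:
```python
from h import *
s=snap('top')
def p(a,b,z): return onplane(s,225+(a-.0)/4,145+b/4,z)
for n,a,b,z in [('corner',166,187,.026),('Lend',533,192,.026),('Send',162,321,.026),('pivot',142,352,.025),('bar',167,521,.023),('foam',712,277,.032)]:
    print(n,(p(a,b,z)[:2]*1000).round(1))
```

```text
corner [680.1  51.1]
Lend [ 670.  -185.8]
Send [593.3  55.4]
pivot [573.8  68.8]
bar [465.2  55.2]
foam [ 610.8 -297.9]
```

```bash
cat >> h.py <<'E'
JY=-0.044; C=np.array([.6801,.0511])
jx=np.array([np.cos(JY),np.sin(JY)]); jy=np.array([-np.sin(JY),np.cos(JY)])
def go(x,y,z,zang=None):
    """tool shift (cm) to jig-frame x,y,z mm; zang = jig-frame angle of tool z axis"""
    st=manip.sense(); M=R.from_quat(st['tool_rot']).as_matrix()
    w=np.r_[C+jx*x/1e3+jy*y/1e3,z/1e3]
    d=M.T@(w-st['tcp_pos'])*100
    cur=np.arctan2(M[1,2],M[0,2])-JY
    t=None if zang is None else -((zang-cur+np.pi)%(2*np.pi)-np.pi)
    print('shift cm',d.round(2),'turn',t,'world',w.round(3))
def where():
    st=manip.sense(); M=R.from_quat(st['tool_rot']).as_matrix(); d=st['tcp_pos'][:2]-C
    print('t',st['t'],'jig mm',(d@jx*1e3).round(1),(d@jy*1e3).round(1),'z',(st['tcp_pos'][2]*1e3).round(1),'zang',(np.arctan2(M[1,2],M[0,2])-JY).round(3),'F',st['force'].round(1))
E
python3 -c "
from h import *
go(-175,-162,150,-np.pi/2)"
```

```text
shift cm [-45.71   8.13 -40.15] turn 0.2937806652889501 world [ 0.498 -0.103  0.15 ]
```

```bash
python3 -m jog '[[[-12,0,-10],0.1],[[-23,0,-20],0.2],[[-34,0,-30],0.294],[[-45.7,3,-40.2],0.294],[[-45.7,3,-40.2],0.294],[[-45.7,3,-40.2],0.294],[[-45.7,3,-40.2],0.294],[[-45.7,3,-40.2],0.294],[[-45.7,3,-40.2],0.294],[[-45.7,3,-40.2],0.294],[[-45.7,3,-40.2],0.294],[[-45.7,3,-40.2],0.294],[[-45.7,3,-40.2],0.294],[[-45.7,8.1,-40.2],0.294],[[-45.7,8.1,-40.2],0.294],[[-45.7,8.1,-40.2],0.294],[[-45.7,8.1,-40.2],0.294],[[-45.7,8.1,-40.2],0.294]]' 6; python3 -c "
from h import *
where();go(-175,-162,5,-np.pi/2)
snap('wrist','w1.png')"
```

```text
t: 1.7
tcp_pos: [0.4979, -0.1032, 0.1503]
tool_rot: [-0.015, -0.707, 0.707, 0.015]
force: [0.0, -0.1, 0.2]
finger_gap: 0.71
t 1.7 jig mm -175.3 -162.2 z 150.3 zang -1.57 F [ 0.  -0.1  0.2]
shift cm [-0.04 14.53 -0.02] turn 0.0008246757689480688 world [ 0.498 -0.103  0.005]
```

View pics/w1.png

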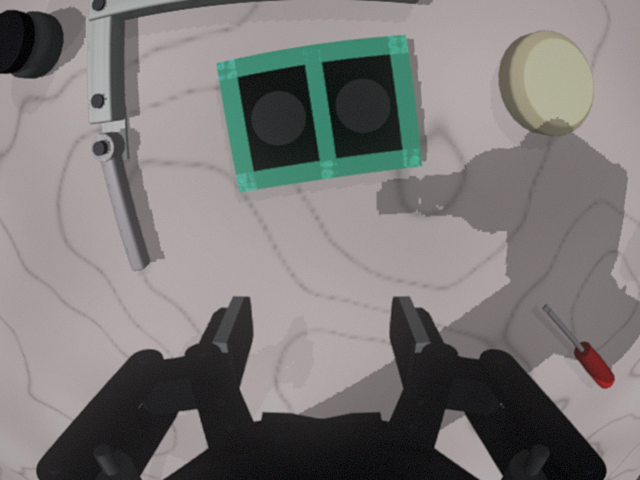

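The wrist view shows the fingers centred behind the panel's near edge (panel centre about (320,113)), with clear space ahead. I'll descend and push in jig +x.

```bash
python3 -m jog '[[[0,4,0],0],[[0,8,0],0],[[0,12,0],0],[[0,14,0],0],[[0,14.5,0],0],[[0,14.5,0],0],[[-1,14.5,0],0],[[-1.5,14.5,0],0],[[-2,14.5,0],0],[[-2.5,14.5,0],0],[[-3,14.5,0],0],[[-3.5,14.5,0],0],[[-4,14.5,0],0],[[-4.5,14.5,0],0],[[-5,14.5,0],0],[[-5.4,14.5,0],0],[[-5.8,14.5,0],0],[[-5.8,14.5,0],0]]'; python3 -c "
from h import *
where()"
```

```text
t: 3.25
tcp_pos: [0.5575, -0.106, 0.0053]
tool_rot: [-0.017, -0.707, 0.707, 0.015]
force: [-0.7, 0.4, 0.3]
finger_gap: 0.701
t 3.25 jig mm -115.5 -162.3 z 5.3 zang -1.571 F [-0.7  0.4  0.3]
```

```bash
python3 -m jog '[[[-0.15,0,0],0],[[-0.3,0,0],0],[[-0.3,0,0],0]]'; python3 -c "
from h import *
where()
s=snap('top'); im=s['frame']
c=cv2.resize(im[145:285,225:425],None,fx=4,fy=4,interpolation=cv2.INTER_CUBIC); cv2.imwrite('pics/c2.png',c[:,:,::-1])"
```

```text
t: 3.5
tcp_pos: [0.5591, -0.1059, 0.0052]
tool_rot: [-0.016, -0.707, 0.707, 0.016]
force: [-2.2, -0.1, -0.3]
finger_gap: 0.7
t 3.5 jig mm -113.9 -162.1 z 5.2 zang -1.571 F [-2.2 -0.1 -0.3]
```

View pics/c2.png

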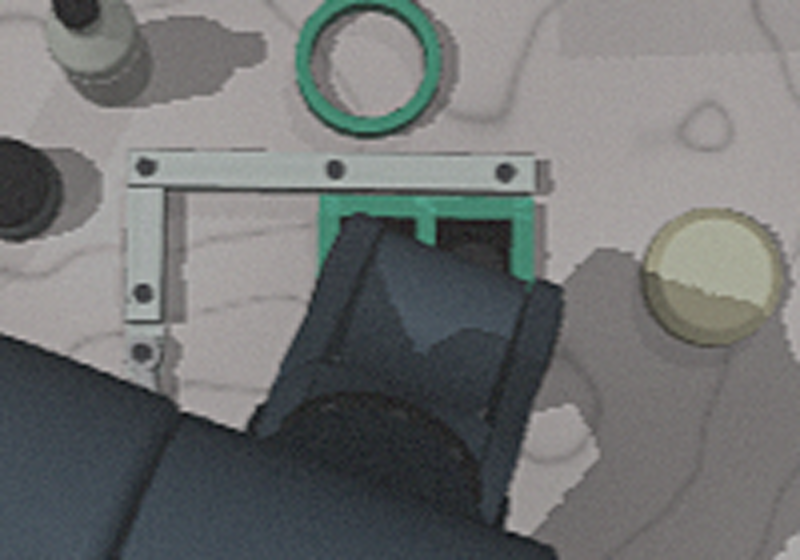

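The panel is square and almost on the long fence (top edge at row 196 against the fence at 192). I'll keep pushing to contact.

```bash
python3 -m jog '[[[-0.2,0,0],0],[[-0.3,0,0],0],[[-0.4,0,0],0],[[-0.4,0,0],0]]'; python3 -c "
from h import *
where()"
```

```text
t: 3.88
tcp_pos: [0.5625, -0.106, 0.0052]
tool_rot: [0.015, 0.707, -0.707, -0.016]
force: [-3.3, -0.3, 1.1]
finger_gap: 0.705
t 3.8833 jig mm -110.6 -162.1 z 5.2 zang -1.571 F [-3.3 -0.3  1.1]
```

```bash
python3 -m jog '[[[-0.15,0,0],0],[[-0.3,0,0],0],[[-0.3,0,0],0]]'; python3 -c "
from h import *
where()"
```

```text
t: 4.13
tcp_pos: [0.5625, -0.1059, 0.0052]
tool_rot: [0.013, 0.707, -0.707, -0.018]
force: [-8.9, -2.8, 6.3]
finger_gap: 0.702
t 4.1333 jig mm -110.6 -162.0 z 5.2 zang -1.57 F [-8.9 -2.8  6.3]
```

Contact with the long fence confirmed (force rising, no movement). Next I back off, lift, and go to the panel's right end with the jaws along jig x.

```bash
python3 -m jog '[[[3,0,0],0],[[3,-3,0],0],[[3,-7,0],0],[[3,-10,0],0],[[3,-10,0],0]]' 5; python3 -c "
from h import *
where();print(manip.sense()['q'].round(2)); go(-52,-268,100,0);go(-52,-268,100,np.pi)"
```

```text
t: 4.55
tcp_pos: [0.5411, -0.1065, 0.1112]
tool_rot: [-0.021, -0.705, 0.709, 0.011]
force: [1.0, 0.7, -0.2]
finger_gap: 0.584
t 4.55 jig mm -131.9 -163.6 z 111.2 zang -1.571 F [ 1.   0.7 -0.2]
[-0.4   0.6   1.73  0.    0.8   1.22]
shift cm [-7.98  1.28 10.43] turn -1.5712270906989971 world [ 0.616 -0.214  0.1  ]
shift cm [-7.98  1.28 10.43] turn 1.570365562890796 world [ 0.616 -0.214  0.1  ]
```

```bash
python3 -m jog '[[[-2,0,4],-0.12],[[-4,0,8],-0.24],[[-8,0,10.4],-0.36],[[-8,0,10.4],-0.48],[[-8,0,10.4],-0.6],[[-8,0,10.4],-0.72],[[-8,0,10.4],-0.84],[[-8,0,10.4],-0.96],[[-8,0,10.4],-1.08],[[-8,0,10.4],-1.2],[[-8,0,10.4],-1.32],[[-8,0,10.4],-1.44],[[-8,0,10.4],-1.56],[[-8,1.3,10.4],-1.571],[[-8,1.3,10.4],-1.571],[[-8,1.3,10.4],-1.571]]'; python3 -c "
from h import *
where();print(manip.sense()['q'].round(2)); go(-52,-268,5,0)"
```

```text
t: 5.88
tcp_pos: [0.6106, -0.2117, 0.0907]
tool_rot: [-0.488, 0.512, -0.511, 0.488]
force: [-0.7, 0.3, -1.2]
finger_gap: 0.587
t 5.8833 jig mm -57.8 -265.6 z 90.7 zang -0.003 F [-0.7  0.3 -1.2]
[-0.51  0.73  1.48  0.    0.93 -0.46]
shift cm [0.25 8.56 0.6 ] turn -0.0025463508452392425 world [ 0.616 -0.214  0.005]
```

```bash
python3 -m jog '[[[0.2,4,0.6],0],[[0.2,7,0.6],0],[[0.2,8.2,0.6],0],[[0.2,8.6,0.6],0],[[0.2,8.6,0.6],0],[[-0.5,8.6,0.6],0],[[-1.2,8.6,0.6],0],[[-1.9,8.6,0.6],0],[[-2.5,8.6,0.6],0],[[-3.1,8.6,0.6],0],[[-3.7,8.6,0.6],0],[[-4.3,8.6,0.6],0],[[-4.9,8.6,0.6],0],[[-5.5,8.6,0.6],0],[[-6.1,8.6,0.6],0],[[-6.7,8.6,0.6],0],[[-7.3,8.6,0.6],0],[[-7.8,8.6,0.6],0],[[-8.3,8.6,0.6],0],[[-8.3,8.6,0.6],0]]'; python3 -c "
from h import *
where();go(-52,-155,5,0)"
```

```text
t: 7.55
tcp_pos: [0.6205, -0.1279, 0.006]
tool_rot: [-0.489, 0.511, -0.51, 0.489]
force: [-0.1, -0.1, -0.2]
finger_gap: 0.583
t 7.55 jig mm -51.6 -181.4 z 6.0 zang 0.0 F [-0.1 -0.1 -0.2]
shift cm [-2.64  0.11 -0.04] turn 0.0004528685578799596 world [ 0.621 -0.101  0.005]
```

```bash
python3 -m jog '[[[-0.5,0,0],0],[[-1,0,0],0],[[-1.5,0,0],0],[[-2,0,0],0],[[-2.4,0,0],0],[[-2.7,0,0],0]]'; python3 -c "
from h import *
where()
s=snap('top'); im=s['frame']
c=cv2.resize(im[145:285,225:425],None,fx=4,fy=4,interpolation=cv2.INTER_CUBIC); cv2.imwrite('pics/c3.png',c[:,:,::-1])"
```

```text
t: 8.05
tcp_pos: [0.6217, -0.1016, 0.006]
tool_rot: [-0.489, 0.511, -0.51, 0.489]
force: [-0.7, -1.4, -0.6]
finger_gap: 0.585
t 8.05 jig mm -51.6 -155.1 z 6.0 zang 0.0 F [-0.7 -1.4 -0.6]
```

View pics/c3.png

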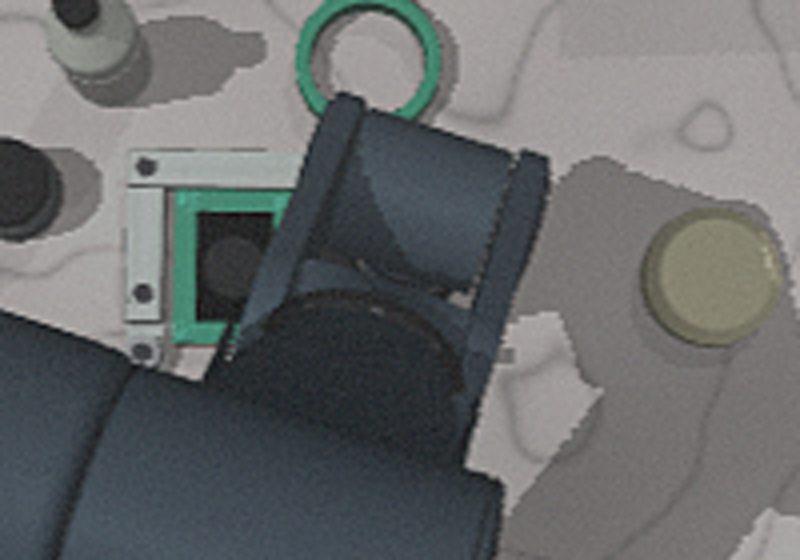

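The panel slides along the long fence and sits square, with about 4–5 mm left to the short fence (panel edge at crop column 175, fence at 165).

```bash
python3 -m jog '[[[-0.2,0,0],0],[[-0.35,0,0],0],[[-0.5,0,0],0],[[-0.6,0,0],0],[[-0.6,0,0],0]]'; python3 -c "
from h import *
where()"
```

```text
t: 8.52
tcp_pos: [0.6224, -0.0964, 0.0064]
tool_rot: [-0.489, 0.511, -0.511, 0.489]
force: [0.1, 0.2, -0.3]
finger_gap: 0.583
t 8.5167 jig mm -51.2 -149.9 z 6.4 zang -0.0 F [ 0.1  0.2 -0.3]
```

```bash
python3 -m jog '[[[-0.15,0,0],0],[[-0.3,0,0],0],[[-0.3,0,0],0]]'; python3 -c "
from h import *
where()"
```

```text
t: 8.77
tcp_pos: [0.6227, -0.0944, 0.0064]
tool_rot: [0.489, -0.51, 0.511, -0.489]
force: [-0.1, -4.1, -0.1]
finger_gap: 0.581
t 8.7667 jig mm -51.0 -147.9 z 6.4 zang 0.001 F [-0.1 -4.1 -0.1]
```

```bash
python3 -m jog '[[[-0.15,0,0],0],[[-0.3,0,0],0],[[-0.3,0,0],0]]'; python3 -c "
from h import *
where()"
```

```text
t: 9.02
tcp_pos: [0.6228, -0.0943, 0.0066]
tool_rot: [0.491, -0.509, 0.512, -0.488]
force: [-2.6, -13.2, -1.7]
finger_gap: 0.586
t 9.0167 jig mm -50.9 -147.8 z 6.6 zang 0.002 F [ -2.6 -13.2  -1.7]
```

The panel is in the corner (13 N, no more movement at y). I'll back off, close the fingers and go round to the opening side of the swing arm.

```bash
python3 -m jog '[[[2,0,0],0],[[3,-2,0],0],[[3,-6,0],0],[[3,-10,0],0],[[3,-10,0],0],[[3,-10,0],0]]' 0; python3 -c "
from h import *
where();go(-198,40,100,0);go(-198,40,9,0)
s=snap('top'); im=s['frame']
hsv=cv2.cvtColor(im,cv2.COLOR_RGB2HSV)
"
```

```text
t: 9.52
tcp_pos: [0.6233, -0.1208, 0.1095]
tool_rot: [0.488, -0.509, 0.513, -0.49]
force: [-0.0, 0.4, -0.7]
finger_gap: -0.001
t 9.5167 jig mm -49.2 -174.2 z 109.5 zang -0.0 F [-0.   0.4 -0.7]
shift cm [-21.42   0.83 -14.9 ] turn -0.0003666403029884968 world [0.484 0.1   0.1  ]
shift cm [-21.43   9.93 -14.96] turn -0.0003666403029884968 world [0.484 0.1   0.009]
```

```bash
python3 -m jog '[[[-21.4,0,-14.9],0],[[-21.4,0,-14.9],0],[[-21.4,0,-14.9],0],[[-21.4,0,-14.9],0],[[-21.4,0,-14.9],0],[[-21.4,0,-14.9],0],[[-21.4,0,-14.9],0],[[-21.4,0,-14.9],0],[[-21.4,0,-14.9],0],[[-21.4,0,-14.9],0]]'; python3 -c "
from h import *
where();go(-198,40,9,0)
snap('wrist','w2.png')
"
```

```text
t: 10.4
tcp_pos: [0.4828, 0.0992, 0.1058]
tool_rot: [0.489, -0.511, 0.511, -0.489]
force: [0.2, 0.5, 0.9]
finger_gap: 0.002
t 10.4 jig mm -199.2 39.4 z 105.8 zang -0.0 F [0.2 0.5 0.9]
shift cm [-0.06  9.68  0.12] turn -0.00045105153759106287 world [0.484 0.1   0.009]
```

View pics/w2.png

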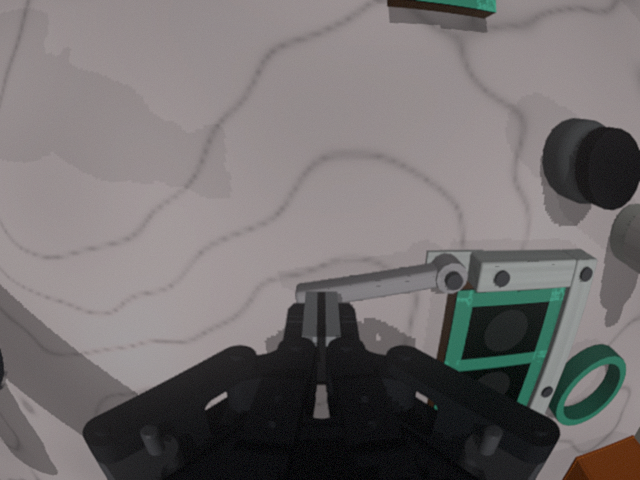

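```bash
python3 -c "
from h import *
s=snap('wrist')
for n,u,v,z in [('end',298,285,.023),('pivot',453,273,.025),('corner panel',447,290,.02),('inner corner',583,292,.026)]:
    d=onplane(s,u,v,z,True)[:2]-C; print(n,(d@jx*1e3).round(1),(d@jy*1e3).round(1))
"
```

```text
end -214.3 10.0
pivot -107.7 18.4
corner panel -108.4 2.8
inner corner 16.7 -3.2
```

The wrist view shows the bar from the pivot at (453,273) to its end at (298,287), and the panel seated in the corner. In the measured frame the bar's outer edge is at y≈10–15 and the finger's near side at y≈28, so the descent is clear.

```bash
python3 -m jog '[[[0,4,0],0],[[0,7,0],0],[[0,9,0],0],[[0,9.7,0],0],[[0,9.7,0],0]]'; python3 -c "
from h import *
where()
P=np.array([-108.5,15])
for th in (1.2,.9,.6,.3,.0):
    p=P+80*np.array([-np.sin(th),-np.cos(th)])+(7+[15,15][0])*np.array([-np.cos(th),np.sin(th)])
    print(th,p.round(0)); go(*p,9)
"
```

```text
t: 10.92
tcp_pos: [0.4815, 0.0988, 0.0076]
tool_rot: [-0.489, 0.512, -0.511, 0.488]
force: [-0.3, 0.1, 0.2]
finger_gap: -0.005
t 10.9167 jig mm -200.5 38.9 z 7.6 zang -0.002 F [-0.3  0.1  0.2]
1.2 [-191.    7.]
shift cm [ 3.24 -0.14  0.96] turn None world [0.49  0.066 0.009]
0.9 [-185.  -17.]
shift cm [ 5.64 -0.15  1.58] turn None world [0.495 0.042 0.009]
0.6 [-172.  -39.]
shift cm [ 7.75 -0.15  2.88] turn None world [0.507 0.02  0.009]
0.3 [-153.  -55.]
shift cm [ 9.38 -0.16  4.75] turn None world [0.525 0.003 0.009]
0.0 [-130.  -65.]
shift cm [10.38 -0.16  7.02] turn None world [ 0.547 -0.008  0.009]
```

```bash
python3 -m jog '[[[1,-0.1,0.3],0],[[2,-0.1,0.6],0],[[3.2,-0.1,0.9],0],[[4,-0.1,1.1],0],[[4.8,-0.1,1.3],0],[[5.6,-0.1,1.6],0],[[6.3,-0.1,2],0],[[7,-0.1,2.4],0],[[7.7,-0.1,2.9],0],[[8.2,-0.1,3.4],0],[[8.7,-0.1,4],0],[[9.2,-0.1,4.6],0],[[9.6,-0.1,5.2],0],[[10,-0.1,5.8],0],[[10.2,-0.1,6.3],0],[[10.3,-0.1,6.6],0],[[10.3,-0.1,6.6],0]]'; python3 -c "
from h import *
where()"
```

```text
t: 12.33
tcp_pos: [0.5445, -0.0064, 0.0104]
tool_rot: [0.489, -0.51, 0.511, -0.489]
force: [-0.3, 0.5, 0.3]
finger_gap: 0.005
t 12.3333 jig mm -133.0 -63.4 z 10.4 zang -0.0 F [-0.3  0.5  0.3]
```

Next, press in +x (tool +z) until the bar is on its stop.

```bash
python3 -m jog '[[[0,0,0.2],0],[[0,0,0.4],0],[[0,0,0.6],0],[[0,0,0.6],0]]'; python3 -c "
from h import *
where()"
```

```text
t: 12.67
tcp_pos: [0.5488, -0.0061, 0.0102]
tool_rot: [-0.489, 0.511, -0.51, 0.489]
force: [-1.5, -0.8, -0.4]
finger_gap: 0.003
t 12.6667 jig mm -128.7 -62.9 z 10.2 zang 0.0 F [-1.5 -0.8 -0.4]
```

```bash
python3 -m jog '[[[0,0,0.2],0],[[0,0,0.3],0],[[0,0,0.4],0],[[0,0,0.4],0]]'; python3 -c "
from h import *
where()"
```

```text
t: 13.0
tcp_pos: [0.549, -0.006, 0.0101]
tool_rot: [-0.491, 0.513, -0.508, 0.487]
force: [-7.7, -2.6, 5.5]
finger_gap: 0.001
t 13.0 jig mm -128.4 -62.8 z 10.1 zang 0.001 F [-7.7 -2.6  5.5]
```

```bash
python3 -m jog '[[[0,0,0.2],0],[[0,0,0.3],0],[[0,0,0.3],0]]'; python3 -c "
from h import *
where()"; python3 -m jog '[[[0,0,-1],0],[[0,0,-3],0],[[0,0,-5],0],[[0,-4,-8],0],[[0,-8,-12],0],[[0,-12,-14],0],[[0,-14,-14],0],[[20,-14,-14],0],[[20,-14,-14],0],[[20,-14,-14],0],[[20,-14,-14],0],[[20,-14,-14],0],[[20,-14,-14],0],[[20,-14,-14],0]]'; python3 -c "
from h import *
where()
s=snap('top'); im=s['frame']
c=cv2.resize(im[145:285,225:425],None,fx=4,fy=4,interpolation=cv2.INTER_CUBIC); cv2.imwrite('pics/c4.png',c[:,:,::-1])"
```

```text
t: 13.25
tcp_pos: [0.5492, -0.006, 0.01]
tool_rot: [-0.493, 0.515, -0.506, 0.486]
force: [-12.1, -3.7, 8.1]
finger_gap: 0.001
t 13.25 jig mm -128.3 -62.8 z 10.0 zang 0.001 F [-12.1  -3.7   8.1]
t: 14.42
tcp_pos: [0.4083, -0.2026, 0.1506]
tool_rot: [0.488, -0.511, 0.513, -0.488]
force: [-0.3, 0.3, -0.4]
finger_gap: 0.001
t 14.4167 jig mm -260.4 -265.4 z 150.6 zang -0.004 F [-0.3  0.3 -0.4]
```

View pics/c4.png

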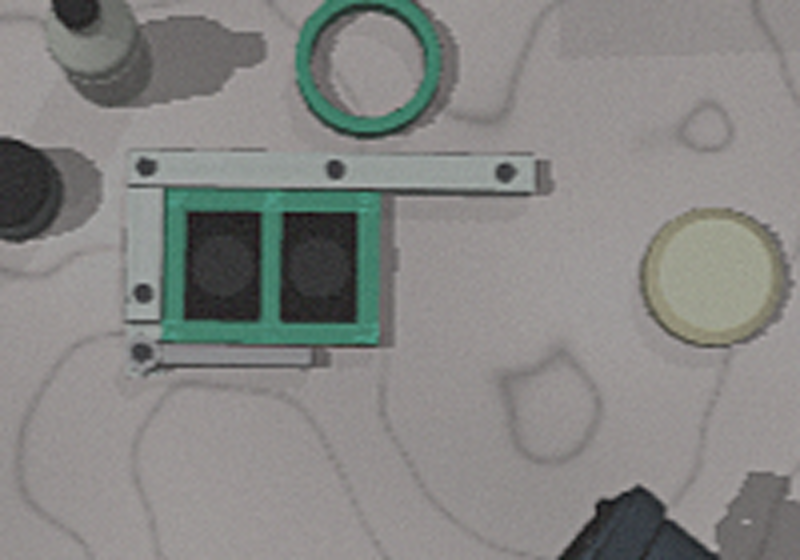

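The panel sits in the corner and the bar lies shut along its near edge (bar end at crop (312,357)). One numeric check before sign-off.

Run:
```python
from h import *
s=snap('top'); hsv=cv2.cvtColor(s['frame'],cv2.COLOR_RGB2HSV)
m=cv2.inRange(hsv,(65,80,40),(95,255,255))
for k in cv2.findContours(m,cv2.RETR_EXTERNAL,cv2.CHAIN_APPROX_NONE)[0]:
    if cv2.contourArea(k)>200:
        r=cv2.minAreaRect(k); b=cv2.boxPoints(r)
        P=np.array([onplane(s,u,v,.02)[:2] for u,v in b]); Q=np.c_[(P-C)@jx,(P-C)@jy]*1e3
        e=max([Q[1]-Q[0],Q[2]-Q[1]],key=np.linalg.norm); print(P.mean(0).round(4),'jig',Q.mean(0).round(1),'long-edge angle off jig y',np.arctan(e[0]/e[1]).round(3))
a,b=[onplane(s,225+u/4,145+v/4,.023)[:2] for u,v in((165,367),(308,368.5))]; d=b-a
print('bar angle',np.arctan2(-d@jx,-d@jy).round(3))
```

```text
[0.5721 0.2978] jig [-118.8  241.7] long-edge angle off jig y 0.029
[ 0.6291 -0.0133] jig [-48.1 -66.6] long-edge angle off jig y -0.015
[ 0.7626 -0.0806] jig [  88.2 -127.9] long-edge angle off jig y 1.559
bar angle -0.004
```

```bash
python3 -c "
from h import *
workorder.sign_off()"
```

```text
the job is handed in; nothing more can be done
```

I pushed the panel onto the long fence, slid it along into the corner until it stopped at 13 N, and pushed the swing arm shut until it stopped at 12 N. The arm then retreated clear, and I handed the job in at about 14.5 s. No verdict was reported.

| Last check (top camera) | Measured | Target |
|---|---|---|
| Panel position in jig frame | (-48.1, -66.6) mm | (-50, -70) mm |
| Panel squareness to jig | about 0.015 rad off | under 0.03 rad |
| Swing arm angle | about 0 rad (-0.004) | under 0.06 rad |

- **Disagreement:** the y value is 3.4 mm from nominal, close to the -66 mm limit. I take most of this as error in my estimate of the jig's corner. The fingers stopped about 3 mm further along y than that estimate predicted, so the panel's true y is probably near -69.6 mm. I did not re-measure the corner to confirm it.
- **Bystanders:** in the final pictures, the small panel and tape roll measured within about 1.5 mm of where they began. The foam pad, wax jar and bottle looked unmoved. I did not check the screwdriver or spray can at the end, but the arm never worked near them.

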